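# Let the lid of the masters' case down onto the fingers

### The job

Shut the grey case of measuring masters without letting its glazed lid bang: with the fingers under the front edge of the raised lid, push the prop rod over to the left so that it folds down into the case, catch the falling lid on the fingers before it has dropped half way, and let it down gently until it is fully shut. Do not raise the lid higher than it stands, and leave the masters in the case and the loose things on the bench where they are.

Things in the scene. Friction and masses are not known exactly. Their poses are not given: they have to be found in the camera images.
- master_case: Fixed grey open case, 120 mm deep (x), 240 mm wide (y), rim 75 mm high. Origin: centre of its underside, on the bench. Its +x points to the back (hinge side), +y to its left as seen from the robot, z up. The lid's hinge line runs along y at x = +60 mm, z = 75 mm.
- lid (a joint): Lid angle, rad: 0 = shut on the rim, grows as it opens; starts near 0.70, resting on the prop. Flat framed plate with a clear window, 140 mm from hinge line to front edge, 240 mm wide, 7 mm thick, underside in the hinge plane; 0.3-0.55 kg, free hinge, no spring: it falls unless held. When shut, its front edge overhangs the front wall by 20 mm, a lip 75 mm above the bench with free space below.
- lip_mid (a point): Middle (left to right) of the lid's front bottom edge; the edge runs 120 mm to either side along the case's y. About 165 mm above the bench at the start, 75 mm when the lid is shut.
- prop (a joint): Fold angle of the prop, rad: 0 = standing on its stop (leaning 0.08 to the right, 5 degrees to the back) under the lid; grows as it swings left (case +y) to 1.65 = flat along the inside of the front wall. Steel rod 7 mm thick, 93 mm from pivot to axle of its black tip roller; pivot at (-48.5, -85, 60) mm in the case frame. Pushed past about 0.25 (a few N) it runs over by itself and the lid drops.
- prop_top (a point): Axle of the small black roller (12 mm across, 6 mm wide) at the top of the prop rod, bearing on the lid's underside 13 mm behind the lid's front edge and about 30 mm in from the lid's right end.
- ring_gauge: Steel ring 58 mm across, 18 mm high, loose in a foam pocket of the case; leave it.
- bushing: Bronze-coloured bushing, 22 mm across, 21 mm high, loose in the foam; leave it.
- gauge_block_1: Gauge block 9x30x12 mm, loose in the foam; leave it.
- gauge_block_2: Gauge block 9x30x20 mm, loose in the foam; leave it.
- gauge_block_3: Gauge block 9x35x9 mm, loose in the foam; leave it.
- step_shaft: Stepped steel shaft 101 mm long, 22 mm thick, lying loose in the foam; leave it. All six masters stay below 45 mm above the bench.
- inspect_stamp: Black hand stamp 24 mm across, 63 mm high, loose at the front right of the bench; leave it.
- tape_roll: Roll of tape 94 mm across, 19 mm high, loose on the bench before the case; leave it.
- eraser: White eraser 17x42x12 mm, loose at the front right of the bench; leave it.

How it is judged:
On the way:
1. the prop has folded and the lid is caught on the fingers in the upper half of its travel (value of joint prop above 1.2 rad and value of joint lid above 0.33 rad and contact force between the fingers and lid above 0.3 N), for 0.2 s.
At the end, for the whole second after the job is handed in: The lid is shut (within 0.025 rad, under 5 mm at its front edge) and still, the prop folded flat (above 1.45 rad), with all loose things where they were (value of joint lid below 0.025 rad and value of joint prop above 1.45 rad and velocity of joint lid between -0.05 and 0.05 rad/s); the robot touches nothing.
It fails at once if the lid bangs: in its last 0.25 rad it moves shut faster than 2 rad/s (value of joint lid below 0.25 rad and velocity of joint lid below -2 rad/s).
It fails at once if the lid is lifted: raised more than 0.1 rad above where it stood (value of joint lid above 0.81 rad).
It fails at once if a master in the case is moved by more than 10 mm (distance of any of ring_gauge, bushing, gauge_block_1, gauge_block_2, gauge_block_3, step_shaft from where it was at the start of the episode above 0.01 m).
It fails at once if a loose thing on the bench is moved by more than 20 mm (distance of any of inspect_stamp, tape_roll, eraser from where it was at the start of the episode above 0.02 m).
It also fails if it takes over 48 s, if anything falls off the work surface, if the arm or the gripper's body presses on something with over 40 N, if the wrist force passes 120 N, or if a joint passes its speed limit or range.

### The arm

A 6-joint arm with a two-finger parallel gripper is mounted at the origin on a cart in front of the work surface, level with it; the furniture and walls round the work are solid. World frame = base frame: x ahead of the robot, y to its left, z up, the work surface at z = 0. Lengths are in m, angles in rad, forces in N, time in s.
With the tool pointing down it reaches from about 0.375 to 0.975 m from the base axis. Payload 3.8 kg.
Tool frame: the origin (TCP) lies midway between the tips of the shut fingers; the grasp point (between the pads) lies bot.grasp_offset behind it (bot.grasp_offset is the distance from the TCP to the grasp point, in m); z points along the fingers, y is the direction in which the jaws open and shut (so a half turn about z gives the same grasp; the last joint's range is limited). The gripper opens to 85 mm and grips with 20 to 120 N. Pads are 22 mm wide; open, the fingers measure 114 mm over their backs; the gripper's body (76 mm by 85 mm) begins 54 mm behind the grasp point. The pads swing forward as they close: fully open they stand 13 mm farther back than shut.
Start: joints at [1.15, 0.264, 1.604, -0, 1.274, -0.037], TCP at [0.253, 0.626, 0.231] pointing down, gripper open.
Joint ranges: [-2.63, 2.63], [-0.94, 2.18], [0.31, 2.57], [-1.31, 4.45], [0, 2.66], [-2.55, 2.55]. Speed limits (rad/s): [2.57, 2.57, 3.14, 3.14, 3.14, 3.14].

### API

Orientations are given as a rotation vector (axis times angle).
In Python, from workcell import read_state, viewer, job, bot gives the robot as it stands.
- The arm moves only by the shell command python3 -m crank 'ROWS' [FORCE]. ROWS is text: rows parted by semicolons, each of 7 numbers parted by spaces: the shift along the tool's x, y, z in mm, then the turn, a rotation vector about the tool's x, y, z in rad, then the closure in counts, from 0 (fully open) to 255 (shut). A call has 1 to 20 rows; each row is the pose to reach, as a shift and turn from the pose commanded when the call began, along the tool's axes at that moment; what a row does not reach only later rows make up. A row lasts 1/8 s, in which the tool goes at most 62.5 mm and 10.7 degrees, less where a joint would pass 70% of its speed; a pose out of reach is approached as far as the arm can. A call with a gripper value outside its range is refused whole. The fingers move at their own pace and stop on an object; FORCE is the grip in N (left out, the last holds). Time passes only in rows, so rows that repeat a pose let the fingers close. It gives the time, the measured TCP pose, the force and the opening at its end, in the units of the state.
- read_state(): the state, without advancing time (a new reading comes with each control period).
- viewer.read_camera(name): name is "scene" or "top" or "wrist"; returns a dict with "pixels" (384x512x3 uint8, red, green, blue), "vertical_fov" (degrees; the focal length in pixels is half the picture's height over the tangent of half this angle, whatever the lens; pixels are square), "cx", "cy" (the principal point, pixels), "k1" (the pictures are not rectified: a ray, as slopes to the right and down, at radius r is drawn at 1 + k1 r^2 times it, then the intrinsics apply), "view" (4x4, takes a point from world to camera coordinates); the wrist camera has in their place "tool_from_camera" (4x4, takes a point from camera to tool coordinates, whose origin is the TCP and whose axes are the flange's). Camera axes: x right, y up, looking along -z (the intrinsics and any distortion apply to the point x, -y, -z); pixel columns grow to the right and rows downward; lengths in m; the calibration is good to about 2 mm. A picture is of the moment at which its call begins: read the wrist's pose just before it. There is no depth.
- job.finish_job(): hands the job in, once; it reports no verdict.
The state is a dict: "time": time; "q": joint angles; "joint_vel": joint speeds; "joint_torque": joint torques, N m; "tool_pos": TCP position; "tcp_rot": TCP orientation; "wrist_force": force on the tool from outside, world axes, zero at the start; "torque": the same for the moment, N m; "width": opening from 0.0 (shut) to 1.0 (fully open).
Only numpy, scipy, OpenCV 4.12 (cv2) and the standard library are available. Lean on these libraries where they do the work, as an engineer would, in place of code of your own. Each camera call takes 0.05 s, during which the arm holds its last target.

## Working session

There is one attempt and no reset: what is moved stays moved. The work goes in short steps, Python scripts to look and compute and a shell command to move; the robot and the scene stay as the last step left them, time stands still between calls to the robot, and variables do not carry over. Pictures are saved under pics/ and viewed, and the job is handed in when it is done.

```bash
ls; mkdir -p pics; python3 - <<'E'
from workcell import read_state, viewer, job, bot
import cv2
print(read_state(), bot.grasp_offset)
for n in ("scene","top","wrist"):
    d=viewer.read_camera(n)
    cv2.imwrite(f"pics/{n}0.png",d["pixels"][:,:,::-1])
    print(n,{k:v for k,v in d.items() if k!="pixels"})
E
```

```text
pics
{'time': 0.0, 'q': array([ 1.15012707e+00,  2.64758317e-01,  1.60539452e+00, -1.28213207e-05,
        1.27366402e+00, -3.68839477e-02]), 'joint_vel': array([-3.71300564e-04, -9.53395664e-04,  1.54065675e-03, -2.21211906e-05,
        1.38416514e-03, -9.28433689e-05]), 'joint_torque': array([ 3.37970068e-04, -5.15093851e+01, -3.67319512e+01,  9.62764989e-05,
        1.29964194e-02, -2.17121135e-05]), 'tool_pos': array([0.25243994, 0.62523204, 0.22994744]), 'tcp_rot': array([-0.59905551, -3.08344469,  0.00340657]), 'wrist_force': array([ 0.10804985,  0.00414518, -0.7653278 ]), 'torque': array([-0.00339184,  0.05898434,  0.00291713]), 'width': 0.9981202314205034} 0.0187
scene {'vertical_fov': 42.94377420277529, 'cx': 256.6983480540717, 'cy': 188.9414478875658, 'k1': -0.08803057590907903, 'view': array([[-0.9988798 ,  0.04505399, -0.01446655,  0.50728039],
       [-0.03897689, -0.61002543,  0.79142263, -0.13797885],
       [ 0.02683178,  0.79109994,  0.61109814, -0.99851731],
       [ 0.        ,  0.        ,  0.        ,  1.        ]])}
top {'vertical_fov': 42.168225901681524, 'cx': 250.50979928356983, 'cy': 194.32657725133822, 'k1': -0.2236277149066282, 'view': array([[ 0.02218982, -0.99955646,  0.01986206, -0.12108358],
       [ 0.98654395,  0.02511121,  0.16155636, -0.51073488],
       [-0.16198346,  0.01600989,  0.98666359, -1.24330939],
       [ 0.        ,  0.        ,  0.        ,  1.        ]])}
wrist {'vertical_fov': 60.272268348593606, 'cx': 251.97370057884163, 'cy': 189.12530572699035, 'k1': -0.02546864373146896, 'tool_from_camera': array([[-1.24103294e-04,  9.65310401e-01,  2.61104987e-01,
         6.47374782e-02],
       [ 9.99999714e-01, -7.51342345e-05,  7.53073003e-04,
        -4.75878704e-04],
       [ 7.46567126e-04,  2.61105006e-01, -9.65310115e-01,
        -1.43188978e-01],
       [ 0.00000000e+00,  0.00000000e+00,  0.00000000e+00,
         1.00000000e+00]])}
```

View pics/scene0.png

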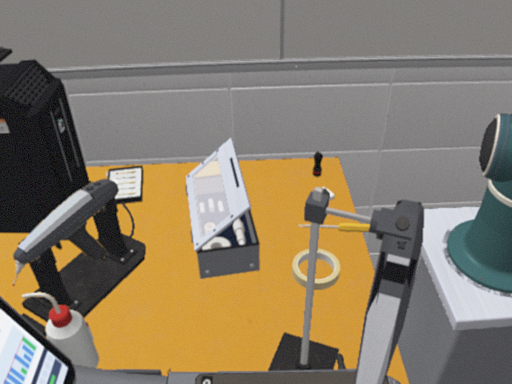

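View pics/top0.png

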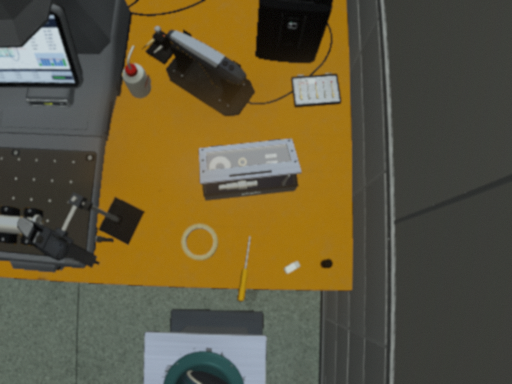

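View pics/wrist0.png

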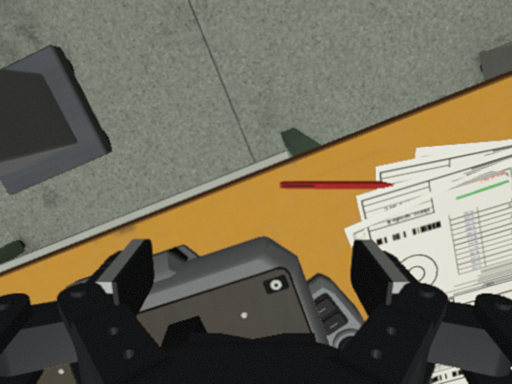

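The wide pictures show the case at about top (250,168) and scene (222,210). The tape roll is at top (199,241), the eraser at (292,267), the stamp at (326,263) and a screwdriver at (245,268). I'll zoom in.

```bash
cat > h.py <<'E'
import numpy as np, cv2
from scipy.spatial.transform import Rotation as R
def proj(d,P,T=None):
    """world pts Nx3 -> pixels. T: world_from_tool for wrist"""
    P=np.atleast_2d(P).astype(float)
    V=d["view"] if "view" in d else np.linalg.inv(T@d["tool_from_camera"])
    c=(V[:3,:3]@P.T).T+V[:3,3]
    s=np.c_[c[:,0],-c[:,1]]/(-c[:,2:3])
    s=s*(1+d["k1"]*(s**2).sum(1,keepdims=True))
    f=192/np.tan(np.radians(d["vertical_fov"])/2)
    return s*f+[d["cx"],d["cy"]]
def toolT(st):
    T=np.eye(4);T[:3,:3]=R.from_rotvec(st["tcp_rot"]).as_matrix();T[:3,3]=st["tool_pos"];return T
def caseT(p):
    x,y,a=p[:3];T=np.eye(4);T[:2,:2]=[[np.cos(a),-np.sin(a)],[np.sin(a),np.cos(a)]];T[:2,3]=x,y;return T
def lidpt(u,y,th,t=0):  # u dist from hinge, t up through thickness
    return [.06-u*np.cos(th)+t*np.sin(th),y,.075+u*np.sin(th)+t*np.cos(th)]
def W(p,P):
    T=caseT(p);return np.atleast_2d(P)@T[:3,:3].T+T[:3,3]
def crop(d,name,x0,y0,w,h,s):
    im=cv2.resize(d["pixels"][y0:y0+h,x0:x0+w,::-1],None,fx=s,fy=s,interpolation=cv2.INTER_CUBIC)
    cv2.imwrite(name,im);return im
E
python3 - <<'E'
from h import *
from workcell import viewer
crop(viewer.read_camera("scene"),"pics/s1.png",170,130,110,150,4)
crop(viewer.read_camera("top"),"pics/t1.png",190,130,120,80,6)
E
```

```text
(no output)
```

View pics/s1.png

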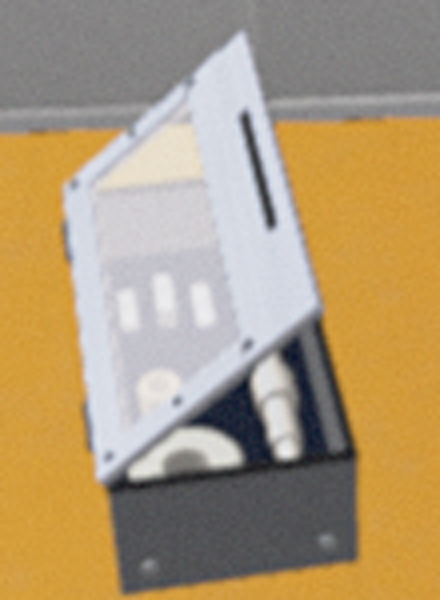

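View pics/t1.png

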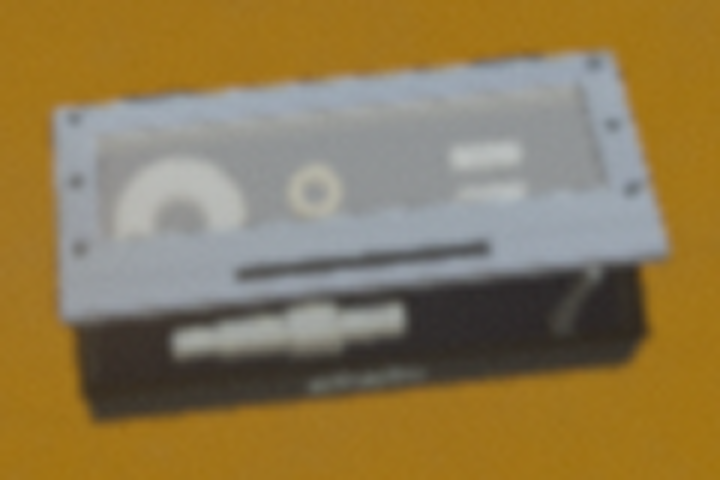

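```bash
cat > fit.py <<'E'
from h import *
from workcell import viewer
from scipy.optimize import least_squares
t=viewer.read_camera("top");s=viewer.read_camera("scene")
def model(p):
    th=p[3]
    L=lambda u,y,tt:lidpt(u,y,th,tt)
    top=[L(0,.12,.007),L(0,-.12,.007),L(.14,-.12,.0035),L(.14,.12,.0035),[-.06,.12,0],[-.06,-.12,0],[-.06,-.12,.075]]
    sc=[L(.14,-.12,.007),L(.14,.12,.0035),L(0,.12,.0035),L(0,-.12,.007),[-.06,.12,.075],[-.06,.12,0],[.06,.12,0]]
    return np.r_[proj(t,W(p,top)),proj(s,W(p,sc))]
ot=(np.array([[57,108],[608,52],[668,257],[62,320],[95,418],[645,360],[648,337]])+.5)/6-.5+[190,130]
os=(np.array([[243,32],[320,305],[103,478],[65,185],[355,455],[357,558],[123,592]])+.5)/4-.5+[170,130]
obs=np.r_[ot,os]
r=least_squares(lambda p:(model(p)-obs).ravel(),[.6,-.1,0.1,.7],loss='soft_l1')
print(r.x);print(np.round(model(r.x)-obs,1))
p=r.x;np.save("p.npy",p)
a=np.array([0,-np.sin(-.08),0])
print("lip_mid",W(p,lidpt(.14,0,p[3])),"prop pivot",W(p,[-.0485,-.085,.06]))
E
python3 fit.py
```

```text
[ 0.57785885 -0.10208851  0.1309599   0.70165482]
[[ 0.1 -0.5]
 [ 1.5 -0.6]
 [ 1.  -0.4]
 [ 0.4 -0.4]
 [ 0.4  0.5]
 [-2.   0.9]
 [ 0.7 -0.3]
 [ 0.4 -1.1]
 [ 0.4  0.9]
 [-0.4  1.6]
 [-0.1 -0.1]
 [ 0.7 -0.2]
 [ 0.6  1. ]
 [-0.5  0.9]]
lip_mid [[ 0.53133219 -0.10821671  0.16536755]] prop pivot [[ 0.54087396 -0.19269407  0.06      ]]
```

```bash
python3 - <<'E'
from h import *
from workcell import viewer
crop(viewer.read_camera("scene"),"pics/s2.png",270,140,170,244,3)
crop(viewer.read_camera("top"),"pics/t2.png",0,150,350,160,2)
E
```

```text
(no output)
```

View pics/s2.png

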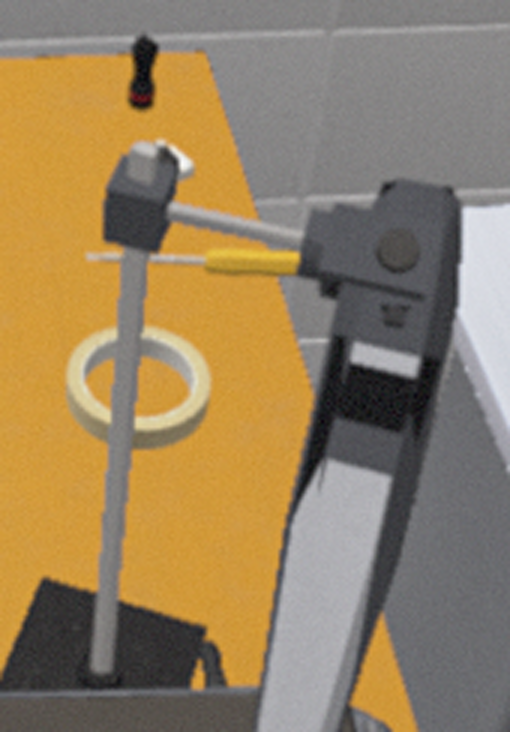

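View pics/t2.png

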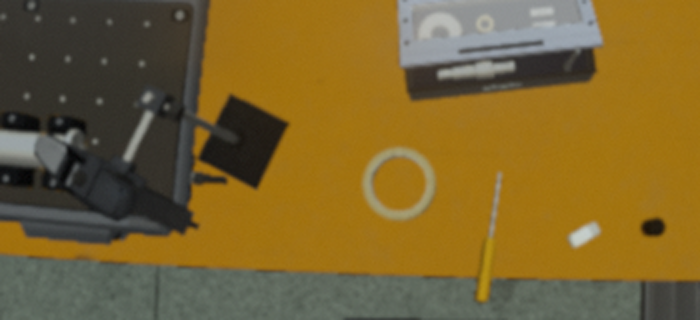

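```bash
python3 - <<'E'
from h import *
from workcell import viewer
from scipy.optimize import least_squares
t=viewer.read_camera("top");s=viewer.read_camera("scene")
for n,a,b in [("block",(77,199),(316.7,203)),("head",(55,245),(403,217)),("headtip",(97,262),(375,225)),("base",(120,219),(304,365)),("tape",(199.5,242),(316,270)),("handle",(242,290),(363,227)),("bladetip",(249.5,237),(300,226)),("eraser",(292,267),(328,192))]:
    r=least_squares(lambda P:np.r_[proj(t,P)[0]-a,proj(s,P)[0]-b],[.4,.1,.1]);print(n,r.x.round(3),r.cost.round(1))
E
```

```text
block [0.443 0.239 0.36 ] 0.1
head [0.35  0.277 0.365] 0.1
headtip [0.344 0.204 0.286] 84.3
base [0.441 0.236 0.012] 0.5
tape [0.39  0.021 0.006] 0.1
handle [ 0.27  -0.094  0.01 ] 0.8
bladetip [ 0.407 -0.11   0.007] 0.1
eraser [ 0.329 -0.222  0.011] 0.1
```

```bash
python3 -m crank '0 0 -60 0 0 0 255;0 0 -120 0 0 0 255;0 0 -180 0 0 0 255;0 0 -240 0 0 0 255;0 0 -300 0 0 0 255;0 0 -330 0 0 0 255;0 0 -330 0 0 0 255;0 0 -330 0 0 0 255'; cat >> h.py <<'E'
def rel(st,pos=None,Rw=None):
    """shift(mm)+rotvec in tool axes to reach world pos / rotation matrix"""
    T=toolT(st);
    d=np.zeros(3) if pos is None else T[:3,:3].T@(np.array(pos)-T[:3,3])*1000
    r=np.zeros(3) if Rw is None else R.from_matrix(T[:3,:3].T@Rw).as_rotvec()
    return d.round(1),r.round(4)
def toolR(yaw,pitch,roll=0):
    """tool z heading yaw, pitched down by pitch; tool x to the left (horizontal), tool y down-ish; roll about z"""
    z=np.array([np.cos(yaw)*np.cos(pitch),np.sin(yaw)*np.cos(pitch),-np.sin(pitch)])
    x=np.array([-np.sin(yaw),np.cos(yaw),0]);y=np.cross(z,x)
    return np.c_[x,y,z]@R.from_rotvec([0,0,roll]).as_matrix()
E
python3 - <<'E'
from h import *
from workcell import read_state
s=read_state();print(s["time"],s["tool_pos"],s["q"].round(3),s["width"]);print(toolT(s).round(3))
print(rel(s,[.40,-.22,.56],toolR(-.3,np.pi/2)))
E
```

```text
time: 1.55
tool_pos: [0.2527, 0.6259, 0.56]
tcp_rot: [-0.599, -3.084, 0.002]
wrist_force: [-0.1, 0.7, -0.6]
width: 0.004
1.55 [0.25274847 0.62589026 0.55995248] [ 1.15   0.261  1.018 -0.     1.864 -0.037] 0.0037429736077275845
[[-0.927  0.374 -0.001  0.253]
 [ 0.374  0.927 -0.001  0.626]
 [ 0.    -0.002 -1.     0.56 ]
 [ 0.     0.     0.     1.   ]]
(array([-453.3, -729.2,    1.1]), array([-1.300e-03,  1.200e-03,  1.487e+00]))
```

```bash
python3 -m crank '-30 -48 0 0 0 0.1 255;-60 -97 0 0 0 0.2 255;-90 -145 0 0 0 0.3 255;-120 -193 0 0 0 0.4 255;-150 -241 0 0 0 0.5 255;-180 -290 0 0 0 0.6 255;-210 -338 0 0 0 0.7 255;-240 -386 0 0 0 0.8 255;-270 -434 0 0 0 0.9 255;-300 -483 0 0 0 1.0 255;-330 -531 0 0 0 1.1 255;-360 -579 0 0 0 1.2 255;-390 -627 0 0 0 1.3 255;-420 -676 0 0 0 1.4 255;-453 -729 0 0 0 1.487 255;-453 -729 0 0 0 1.487 255;-453 -729 0 0 0 1.487 255'
python3 - <<'E'
from h import *
from workcell import read_state,viewer
s=read_state();print(s["time"],s["tool_pos"],s["q"].round(3))
d=viewer.read_camera("wrist");cv2.imwrite("pics/w2.png",d["pixels"][:,:,::-1])
print(rel(s,[.42,-.24,.40],toolR(-.1,.6)))
E
```

```text
time: 3.68
tool_pos: [0.3995, -0.2194, 0.5594]
tcp_rot: [-2.526, -1.862, 0.001]
wrist_force: [0.4, 0.8, -0.1]
width: 0.003
3.675 [ 0.39950307 -0.21943926  0.55935629] [-5.570e-01 -1.750e-01  1.473e+00  1.000e-03  1.847e+00 -2.570e-01]
(array([-13.8,  26.3, 159.2]), array([-0.971 ,  0.0955, -0.1853]))
```

View pics/w2.png

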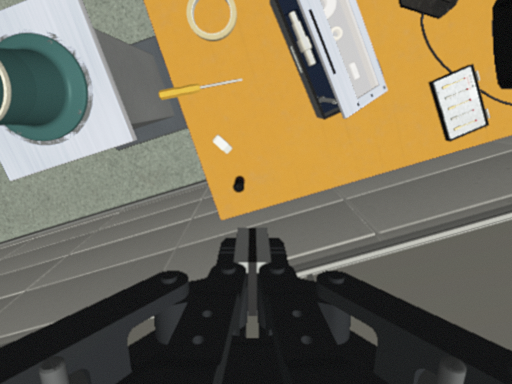

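```bash
python3 - <<'E'
from h import *
from workcell import read_state
s=read_state()
print(rel(s,[.43,-.24,.36],toolR(-.1,.95)))
E
```

```text
(array([-11.5,  35.7, 200.2]), array([-0.6206,  0.0606, -0.193 ]))
```

```bash
python3 -m crank '-3 9 50 -0.155 0.015 -0.048 255;-6 18 100 -0.31 0.03 -0.096 255;-9 27 150 -0.465 0.045 -0.145 255;-11.5 35.7 200 -0.62 0.06 -0.193 255;-11.5 35.7 200 -0.62 0.06 -0.193 255;-11.5 35.7 200 -0.62 0.06 -0.193 255'
cat > kin.py <<'E'
import numpy as np
from scipy.spatial.transform import Rotation as R
from scipy.optimize import least_squares
lo=np.array([-2.63,-.94,.31,-1.31,0,-2.55]);hi=np.array([2.63,2.18,2.57,4.45,2.66,2.55])
K=[.15,.514,.5655,.25,.025,1]
def rz(a):return R.from_euler('z',a).as_matrix()
def ry(a):return R.from_euler('y',a).as_matrix()
def fk(q,K=K):
    h,L1,L2,L3,o,s4=K
    A=rz(q[0]);B=A@ry(q[1]);C=B@ry(q[2]);T=C@rz(s4*q[3])@ry(q[4])@rz(q[5]+np.pi/2)
    return A@[0,o,h]+B[:,2]*L1+C[:,2]*L2+T[:,2]*L3,T
E
python3 - <<'E'
from h import *
from kin import *
from workcell import read_state
s=read_state();print(s["time"],s["tool_pos"],s["q"].round(4));np.save("q4.npy",s["q"])
D=[([1.15012707,.264758317,1.60539452,0,1.27366402,-.0368839],[.25243994,.62523204,.22994744],[-.59905551,-3.08344469,.00340657]),
([1.15,.261,1.018,0,1.864,-.037],[.2527,.6259,.56],[-.599,-3.084,.002]),
([-.557,-.175,1.473,.001,1.847,-.257],[.3995,-.21944,.55936],[-2.526,-1.862,.001]),
(s["q"],s["tool_pos"],s["tcp_rot"])]
for s4 in (1,-1):
    f=lambda k:np.concatenate([fk(q,list(k)+[s4])[0]-p for q,p,_ in D])
    r=least_squares(f,[.15,.514,.5655,.25,.025]);print(s4,r.x.round(4),(f(r.x)*1000).round(1))
    for q,p,v in D: print((fk(q,list(r.x)+[s4])[1].T@R.from_rotvec(v).as_matrix()-np.eye(3)).__abs__().max().round(3))
E
```

```text
time: 4.47
tool_pos: [0.4323, -0.2418, 0.3667]
tcp_rot: [1.94, 1.756, 0.563]
wrist_force: [0.2, 0.1, 2.9]
width: 0.001
4.475 [ 0.43231185 -0.24178317  0.36674562] [-0.8417 -0.5037  2.1638  0.4725  1.0396 -0.8928]
1 [0.2502 0.5122 0.5662 0.3477 0.0248] [ 0.3  0.4 -0.1 -0.1 -0.6  0.2 -0.   0.3  0.   0.  -0.1 -0.1]
0.0
0.0
0.001
0.0
-1 [ 0.0475  0.2791  0.603  -0.0954  0.0497] [-32.6 -12.1   4.5 -32.6 -12.6  26.   78.8 -19.8  20.8 -84.7 -16.7 -51.3]
0.0
0.0
0.002
0.658
```

```bash
sed -i 's/^K=.*/K=[.2502,.5122,.5662,.3477,.0248,1]/' kin.py; cat >> kin.py <<'E'
def ik(p,Rm,q0):
    f=lambda q:np.r_[(fk(q)[0]-p)*10,R.from_matrix(fk(q)[1].T@Rm).as_rotvec()]
    r=least_squares(f,np.clip(q0,lo+1e-3,hi-1e-3),bounds=(lo,hi));return r.x,np.abs(r.fun).max()
E
cat > plan.py <<'E'
from h import *
from kin import *
p=np.load("p.npy")
def tcp(th,y,c,g,yaw,beta,half=.010,p=p):
    """world TCP: contact edge at lid angle th, gap g, case y, extension c beyond edge"""
    a=yaw-p[2] # heading in case frame
    E=np.array(lidpt(.14,0,th))
    d=np.array([np.cos(beta),0,-np.sin(beta)]);n=np.array([np.sin(beta),0,np.cos(beta)])
    P=E-n*(half+g)+d*c; P[1]=y
    return W(p,P)[0]
if __name__=="__main__":
    q0=np.load("q4.npy")
    for yaw in (-.3,-.1,.13):
        for beta in (.65,.8,.95):
            q=q0;print("yaw",yaw,"beta",beta)
            for th,y,c,g in [(.7,-.118,-.06,.008),(.7,-.118,.022,.008),(.65,-.04,.022,0),(.3,-.04,.012,0),(0,-.04,.012,.01),(0,-.04,-.05,.01)]:
                P=tcp(th,y,c,g,yaw,beta);q,e=ik(P,toolR(yaw,beta),q)
                print(P.round(3),q.round(2),"err %.4f"%e)
E
python3 plan.py
```

```text
yaw -0.3 beta 0.65
[ 0.488 -0.233  0.187] [-0.69 -0.39  2.57  1.33  0.31 -1.56] err 0.0044
[ 0.553 -0.224  0.138] [-0.54 -0.14  2.52  2.22  0.24 -2.38] err 0.0000
[ 0.543 -0.147  0.138] [-0.35 -0.23  2.57  2.52  0.12 -2.55] err 0.0279
[ 0.513 -0.151  0.101] [-0.35 -0.21  2.57  1.78  0.03 -1.82] err 0.1351
[ 0.501 -0.153  0.052] [-0.37 -0.1   2.57  2.39  0.06 -2.44] err 0.2052
[ 0.452 -0.159  0.089] [-0.49 -0.29  2.57  0.54  0.29 -0.68] err 0.2905
yaw -0.3 beta 0.8
[ 0.492 -0.232  0.196] [-0.63 -0.37  2.46  0.66  0.38 -0.87] err 0.0000
[ 0.549 -0.225  0.137] [-0.52 -0.15  2.43  1.    0.18 -1.15] err 0.0000
[ 0.54  -0.147  0.137] [-0.32 -0.23  2.5   0.12  0.11 -0.14] err 0.0000
[ 0.511 -0.151  0.101] [-0.36 -0.22  2.57  1.04  0.05 -1.09] err 0.0053
[ 0.498 -0.153  0.052] [-0.38 -0.11  2.57  1.69  0.05 -1.75] err 0.0783
[ 0.455 -0.159  0.097] [-0.46 -0.32  2.57  0.38  0.28 -0.5 ] err 0.1403
yaw -0.3 beta 0.95
[ 0.497 -0.232  0.204] [-0.59 -0.32  2.35  0.33  0.53 -0.52] err 0.0000
[ 0.545 -0.225  0.137] [-0.5  -0.13  2.34  0.36  0.34 -0.51] err 0.0000
[ 0.537 -0.148  0.136] [-0.32 -0.21 
[... 2255 characters left out ...]
.44  1.15  0.54 -1.67] err 0.0000
[ 0.511 -0.151  0.101] [-0.67 -0.13  2.51  1.28  0.55 -1.87] err 0.0000
[ 0.498 -0.153  0.052] [-0.7  -0.03  2.55  1.5   0.54 -2.16] err 0.0000
[ 0.455 -0.159  0.097] [-0.81 -0.21  2.57  1.18  0.66 -1.88] err 0.0137
yaw 0.13 beta 0.95
[ 0.497 -0.232  0.204] [-0.78 -0.21  2.27  0.69  0.8  -1.33] err 0.0000
[ 0.545 -0.225  0.137] [-0.69 -0.05  2.27  0.81  0.63 -1.42] err 0.0000
[ 0.537 -0.148  0.136] [-0.54 -0.15  2.36  0.76  0.55 -1.26] err 0.0000
[ 0.509 -0.152  0.101] [-0.59 -0.14  2.43  0.87  0.53 -1.42] err 0.0000
[ 0.495 -0.153  0.054] [-0.62 -0.06  2.48  1.07  0.47 -1.67] err 0.0000
[ 0.459 -0.158  0.104] [-0.7  -0.24  2.5   0.85  0.61 -1.48] err 0.0000
```

```bash
python3 - <<'E'
from plan import *
from workcell import read_state
s=read_state();P=tcp(.7,-.118,-.06,.008,.13,.95);print(P)
print(rel(s,P,toolR(.13,.95)))
E
```

```text
[ 0.49747497 -0.23169533  0.20352511]
(array([ 17.5, -44. , 169.5]), array([ 0.0054,  0.1396, -0.1843]))
```

```bash
python3 -m crank '4 -11 42 0.001 0.035 -0.046 255;9 -22 85 0.003 0.07 -0.092 255;13 -33 127 0.004 0.105 -0.138 255;17.5 -44 169.5 0.005 0.14 -0.184 255;17.5 -44 169.5 0.005 0.14 -0.184 255;17.5 -44 169.5 0.005 0.14 -0.184 255'
python3 - <<'E'
from plan import *
from workcell import read_state,viewer
s=read_state();print(s["time"],s["tool_pos"],s["q"].round(3))
d=viewer.read_camera("wrist");T=toolT(s)
im=cv2.resize(d["pixels"][:,:,::-1],None,fx=1.5,fy=1.5)
cv2.imwrite("pics/w3.png",im)
th=p[3]
def pp(P,c,nm):
    u=proj(d,W(p,P),T)[0];print(nm,u.round(1));cv2.circle(im,tuple(int(v*1.5) for v in u),3,c,1)
for y in(-.12,0,.12):pp(lidpt(.14,y,th),(0,0,255),("lip",y))
for y in(-.12,0,.12):pp([-.06,y,.075],(0,255,0),("rim",y))
pp([-.0485,-.085,.06],(255,0,0),"pivot");pp([-.0485+.093*np.sin(.087),-.085-.093*np.sin(.08),.06+.093*np.cos(.087)*np.cos(.08)],(255,0,255),"top")
cv2.imwrite("pics/w3o.png",im)
E
```

```text
time: 5.22
tool_pos: [0.5, -0.2341, 0.2057]
tcp_rot: [1.75, 1.997, 0.641]
wrist_force: [0.9, -0.0, 0.4]
width: -0.002
5.225 [ 0.50000743 -0.23409457  0.20572908] [-0.779 -0.208  2.263  0.696  0.799 -1.336]
('lip', -0.12) [273.7 202.7]
('lip', 0) [277.7  -4.5]
('lip', 0.12) [ 282.2 -276. ]
('rim', -0.12) [192.8 178.7]
('rim', 0) [185.9  22. ]
('rim', 0.12) [ 178.5 -171.7]
pivot [195.5 134.1]
top [269.6 156.5]
```

View pics/w3.png

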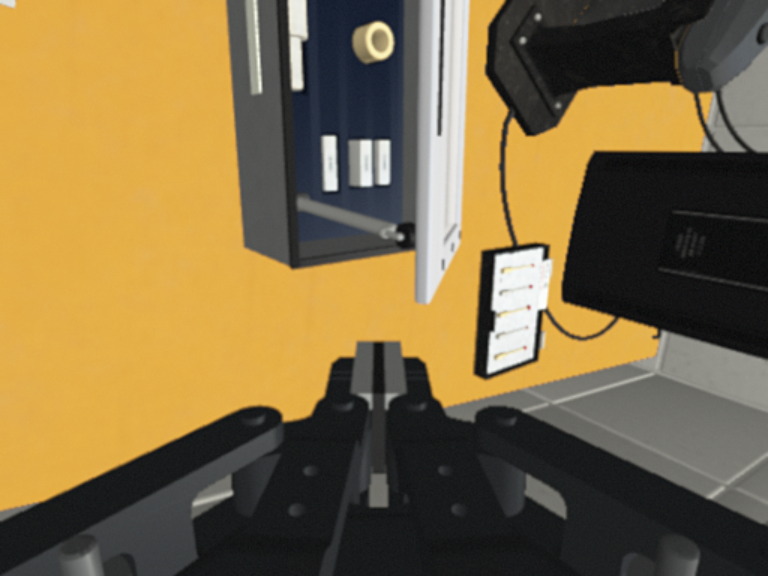

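View pics/w3o.png

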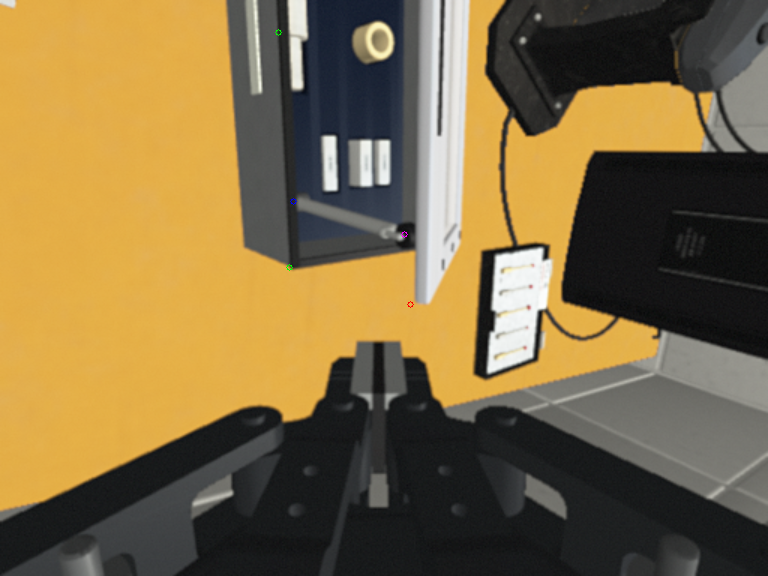

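```bash
python3 - <<'E'
from plan import *
from workcell import read_state
s=read_state();P=tcp(.7,-.118,.022,.006,.13,.95);print(s["tool_pos"],P)
print(rel(s,P,toolR(.13,.95)))
E
```

```text
[ 0.49905862 -0.23359629  0.20497388] [ 0.54637745 -0.2252542   0.13798841]
(array([ 2.3, -0.2, 82.4]), array([0.003 , 0.0019, 0.002 ]))
```

```bash
python3 -m crank '0 0 20 0 0 0 255;0 1 40 0 0 0 255;0 2 60 0 0 0 255;0 2 72 0 0 0 255;0 2 82 0 0 0 255;0 2 82 0 0 0 255;0 2 82 0 0 0 255;0 2 82 0 0 0 255'
python3 - <<'E'
from plan import *
from workcell import read_state,viewer
s=read_state();print(s["time"],s["tool_pos"],s["wrist_force"],s["q"].round(3))
d=viewer.read_camera("wrist")
cv2.imwrite("pics/w4.png",cv2.resize(d["pixels"][:,:,::-1],None,fx=1.5,fy=1.5))
crop(viewer.read_camera("scene"),"pics/s4.png",150,100,170,180,3)
E
```

```text
time: 6.28
tool_pos: [0.5436, -0.2241, 0.1327]
tcp_rot: [1.76, 2.001, 0.643]
wrist_force: [0.5, -0.0, -0.1]
width: -0.003
6.275 [ 0.54363266 -0.22408869  0.1327017 ] [ 0.51239287 -0.03880048 -0.1409355 ] [-0.69  -0.043  2.271  0.81   0.628 -1.421]
```

View pics/w4.png

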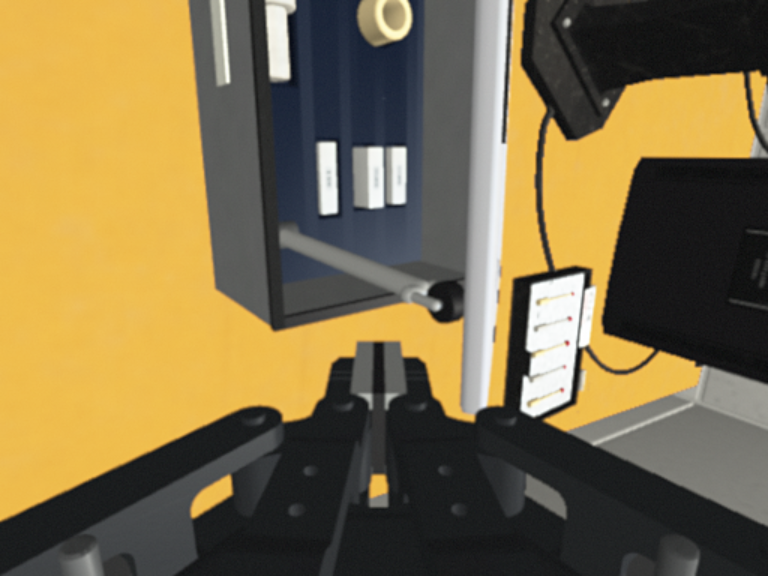

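View pics/s4.png

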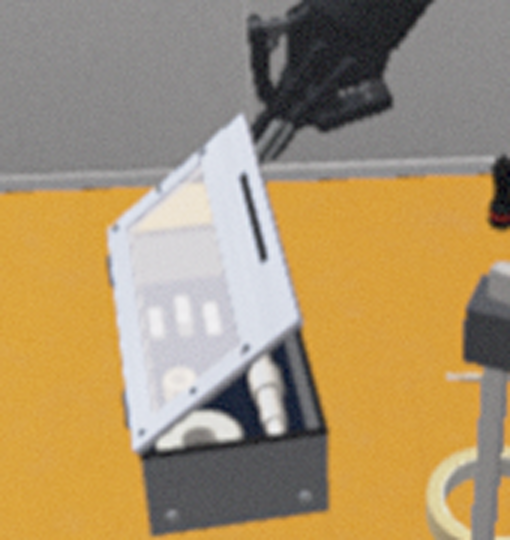

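```bash
python3 - <<'E'
from plan import *
from workcell import read_state,viewer
s=read_state();print(s["tool_pos"]);T=toolT(s);Ti=np.linalg.inv(T)
tt=lambda P:((Ti@np.r_[W(p,P)[0],1])[:3]*1000).round(1)
print("TCP case",(np.linalg.inv(caseT(p))@T[:,3])[:3].round(4))
for th in(.7,.715):print("lip R corner in tool",tt(lidpt(.14,-.12,th)))
for l in(.06,.07,.08,.093):print("rod",l,tt([-.0485+l*np.sin(.087),-.085-l*np.sin(.08),.06+l*np.cos(.087)*np.cos(.08)]))
d=viewer.read_camera("wrist")
for th in(.7,.715):print(proj(d,W(p,lidpt(.14,-.12,th)),T)*1.5)
print(proj(d,W(p,[-.0485+.093*np.sin(.087),-.085-.093*np.sin(.08),.06+.093*np.cos(.087)*np.cos(.08)]),T)*1.5)
E
```

```text
[ 0.54355791 -0.22402383  0.13251003]
TCP case [-0.0499 -0.1164  0.1325]
lip R corner in tool [ -3.4  21.3 -25. ]
lip R corner in tool [ -3.4  23.3 -25.5]
rod 0.06 [26.6 -2.2 14.5]
rod 0.07 [25.8  4.3  6.9]
rod 0.08 [25.1 10.8 -0.7]
rod 0.093 [ 24.1  19.2 -10.6]
[[454.27859438 416.37352667]]
[[462.25476441 417.3280952 ]]
[[443.17391304 301.28318073]]
```

```bash
python3 - <<'E'
from plan import *
from workcell import viewer
d=viewer.read_camera("wrist")
for z in (0,-10,-20,-30,-40,-50,-60,-70):
    print(z,[ (proj(d,[[x,y,z/1000]],np.eye(4))*1.5).round()[0].tolist() for x,y in((.011,.008),(.011,.013),(0.011,.04))])
E
```

```text
0 [[401.0, 332.0], [417.0, 332.0], [505.0, 332.0]]
-10 [[402.0, 344.0], [420.0, 344.0], [514.0, 344.0]]
-20 [[404.0, 359.0], [423.0, 359.0], [524.0, 358.0]]
-30 [[406.0, 375.0], [426.0, 375.0], [535.0, 375.0]]
-40 [[409.0, 394.0], [430.0, 394.0], [548.0, 394.0]]
-50 [[411.0, 417.0], [435.0, 417.0], [564.0, 416.0]]
-60 [[415.0, 444.0], [441.0, 444.0], [583.0, 444.0]]
-70 [[419.0, 478.0], [448.0, 478.0], [606.0, 477.0]]
```

```bash
python3 - <<'E'
from plan import *
from workcell import read_state
p[3]=.718;np.save("p.npy",p)
s=read_state();q=s["q"].copy();q[5]+=1.57
for beta in (.8,.85,.9):
  q=s["q"].copy();q[5]+=1.57
  Rm=toolR(.13,beta,np.pi/2)
  for c,y in((.0,-.118),(.045,-.118),(.045,-.03)):
    P=tcp(.718,y,c,.009,.13,beta,.011)
    q,e=ik(P,Rm,q);print(beta,c,P.round(4),q.round(3),round(e,5),rel(s,P,Rm))
  Ti=np.linalg.inv(np.r_[np.c_[Rm,tcp(.718,-.118,.045,.009,.13,beta,.011)],[[0,0,0,1]]])
  for l in(.06,.07,.08,.093):print("rod",l,((Ti@np.r_[W(p,[-.0485+l*np.sin(.087),-.085-l*np.sin(.08),.06+l*np.cos(.087)*np.cos(.08)])[0],1])[:3]*1000).round(1))
  q2=q
  for th,c,b in((.6,.04,.85),(.4,.02,.9),(.2,.012,.95),(0,.012,.95),(0,-.05,.95)):
    q2,e=ik(tcp(th,-.03,c,0,.13,b,.011),toolR(.13,b,np.pi/2),q2);print(th,q2.round(2),round(e,4))
E
```

```text
0.8 0.0 [ 0.534  -0.2269  0.1532] [-0.785 -0.095  2.349  1.09   0.672 -0.162] 0.0 (array([ -1.6,   4. , -22.7]), array([-0.1232,  0.1175,  1.5641]))
0.8 0.045 [ 0.5651 -0.2228  0.1209] [-0.724  0.006  2.329  1.206  0.597 -0.256] 0.0 (array([-1.7, 10.9, 21.8]), array([-0.1232,  0.1175,  1.5641]))
0.8 0.045 [ 0.5536 -0.1355  0.1209] [-0.559 -0.112  2.44   1.24   0.488 -0.163] 0.0 (array([86.3, 10.6, 22.1]), array([-0.1232,  0.1175,  1.5641]))
rod 0.06 [-11.6 -28.2  -9.4]
rod 0.07 [ -4.  -27.4 -15.9]
rod 0.08 [  3.5 -26.6 -22.5]
rod 0.093 [ 13.3 -25.6 -30.9]
0.6 [-0.55 -0.12  2.43  1.1   0.49 -0.03] 0.0
0.4 [-0.58 -0.15  2.45  0.98  0.51  0.06] 0.0
0.2 [-0.58 -0.13  2.46  0.92  0.5   0.1 ] 0.0
0 [-0.58 -0.07  2.48  1.05  0.46 -0.04] 0.0
0 [-0.66 -0.25  2.5   0.83  0.59  0.15] 0.0
0.85 0.0 [ 0.5333 -0.227   0.1539] [-0.761 -0.099  2.325  0.981  0.665 -0.044] 0.0 (array([ -1.6,   3.9, -23.7]), array([-0.084 ,  0.0782,  1.566 ]))
0.85 0.045 [ 0.5628 -0.2231  0.1201] [-7.050e-01  1.000e-03  2.308e+00  1.086e+00  5.860e-01 -1.290e-01] 0.0 (array([-1.7,  8.5, 21.1]), array([-0.084 ,  0.0782, 
[... 614 characters left out ...]
, array([-0.0449,  0.0389,  1.5672]))
0.9 0.045 [ 0.5604 -0.2234  0.1194] [-6.860e-01 -2.000e-03  2.286e+00  9.650e-01  5.830e-01 -2.000e-03] 0.0 (array([-1.7,  6.2, 20.3]), array([-0.0449,  0.0389,  1.5672]))
0.9 0.045 [ 0.5489 -0.1362  0.1194] [-0.523 -0.116  2.392  0.94   0.487  0.151] 0.0 (array([86.3,  5.9, 20.6]), array([-0.0449,  0.0389,  1.5672]))
rod 0.06 [ -7.9 -28.2  -6.5]
rod 0.07 [ -1.  -27.4 -13.7]
rod 0.08 [  5.8 -26.6 -20.9]
rod 0.093 [ 14.7 -25.6 -30.3]
0.6 [-0.55 -0.12  2.43  1.1   0.49 -0.03] 0.0
0.4 [-0.58 -0.15  2.45  0.98  0.51  0.06] 0.0
0.2 [-0.58 -0.13  2.46  0.92  0.5   0.1 ] 0.0
0 [-0.58 -0.07  2.48  1.05  0.46 -0.04] 0.0
0 [-0.66 -0.25  2.5   0.83  0.59  0.15] 0.0
```

```bash
python3 -m crank '0 -2 -23 0 0 0 255;-2 0 -24 -0.009 0.009 0.174 255;-2 1 -24 -0.019 0.017 0.348 255;-2 2 -24 -0.028 0.026 0.522 255;-2 3 -24 -0.037 0.035 0.696 255;-2 4 -24 -0.047 0.044 0.87 255;-2 4 -24 -0.056 0.052 1.044 255;-2 4 -24 -0.065 0.061 1.218 255;-2 4 -24 -0.075 0.07 1.392 255;-2 4 -24 -0.084 0.078 1.566 255;-2 4 -24 -0.084 0.078 1.566 255;-2 4 -24 -0.084 0.078 1.566 255;-2 4 -24 -0.084 0.078 1.566 255;-2 4 -24 -0.084 0.078 1.566 255'
python3 - <<'E'
from plan import *
from workcell import read_state,viewer
s=read_state();print(s["time"],s["tool_pos"],s["wrist_force"],s["q"].round(3))
d=viewer.read_camera("wrist")
cv2.imwrite("pics/w5.png",cv2.resize(d["pixels"][:,:,::-1],None,fx=1.5,fy=1.5))
print(rel(s,tcp(.718,-.118,.045,.008,.13,.85,.011),toolR(.13,.85,np.pi/2)))
E
```

```text
time: 8.22
tool_pos: [0.5334, -0.2274, 0.1541]
tcp_rot: [-2.892, -0.19, -1.089]
wrist_force: [-0.2, 0.0, 1.1]
width: 0.001
8.225 [ 0.53339051 -0.2273502   0.15412897] [-0.24995017  0.03686787  1.08372806] [-0.761 -0.096  2.322  0.981  0.666 -0.045]
(array([ 0.9, -0.4, 45.2]), array([-0.0002,  0.0003,  0.0009]))
```

View pics/w5.png

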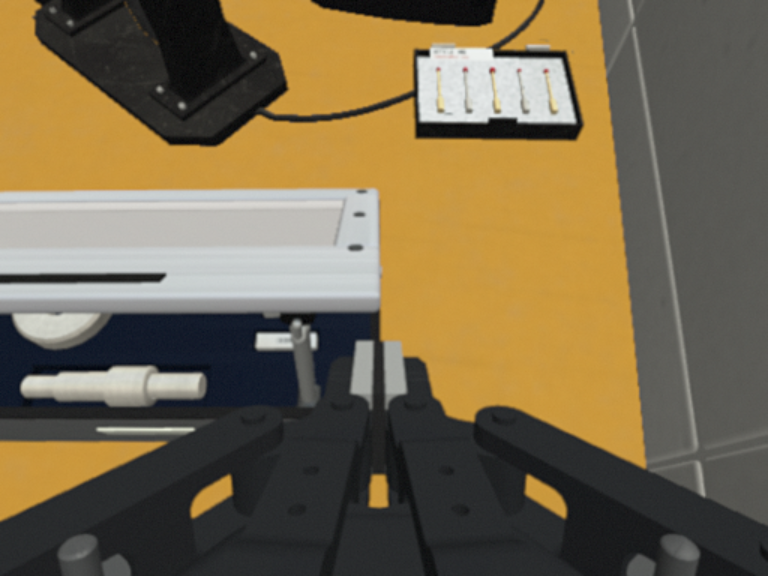

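```bash
python3 -m crank '0 0 12 0 0 0 255;0 0 24 0 0 0 255;0 0 36 0 0 0 255;0 0 45 0 0 0 255;0 0 45 0 0 0 255;0 0 45 0 0 0 255;0 0 45 0 0 0 255'
python3 - <<'E'
from plan import *
from workcell import read_state,viewer
s=read_state();print(s["time"],s["tool_pos"],s["wrist_force"],s["q"].round(3))
d=viewer.read_camera("wrist");T=toolT(s)
im=cv2.resize(d["pixels"][:,:,::-1],None,fx=1.5,fy=1.5)
for y in(-.12,-.06):print(proj(d,W(p,lidpt(.14,y,p[3])),T)*1.5)
cv2.imwrite("pics/w6.png",im)
print(rel(s,tcp(.718,-.118,.045,.008,.13,.85,.011),toolR(.13,.85,np.pi/2)))
E
```

```text
time: 9.15
tool_pos: [0.5628, -0.2236, 0.1206]
tcp_rot: [-2.892, -0.188, -1.09]
wrist_force: [-0.2, -0.2, 0.6]
width: 0.006
9.15 [ 0.56280518 -0.22363015  0.12062978] [-0.23425091 -0.17709714  0.61508502] [-0.706  0.003  2.306  1.086  0.587 -0.13 ]
[[379.84487081 376.68383886]]
[[103.57324109 376.1621787 ]]
(array([ 0.7, -0.5,  0.4]), array([ 0.0002, -0.0001,  0.0002]))
```

View pics/w6.png

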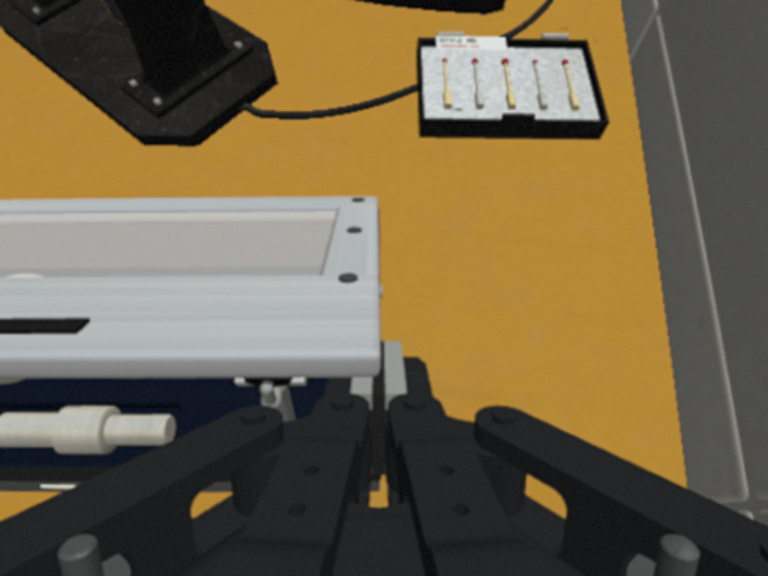

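```bash
python3 -m crank '0 -5 0 0 0 0 255;0 -10 0 0 0 0 255;0 -15 0 0 0 0 255;0 -20 0 0 0 0 255;0 -25 0 0 0 0 255;0 -30 0 0 0 0 255;0 -35 0 0 0 0 255;0 -40 0 0 0 0 255;0 -45 0 0 0 0 255;0 -50 0 0 0 0 255;0 -55 0 0 0 0 255;0 -60 0 0 0 0 255;0 -65 0 0 0 0 255;0 -70 0 0 0 0 255;0 -75 0 0 0 0 255;0 -80 0 0 0 0 255;0 -80 0 0 0 0 255;0 -80 0 0 0 0 255;0 -80 0 0 0 0 255'
python3 - <<'E'
from plan import *
from workcell import read_state,viewer
s=read_state();print(s["time"],s["tool_pos"],s["wrist_force"],s["q"].round(3))
d=viewer.read_camera("wrist");T=toolT(s)
im=cv2.resize(d["pixels"][:,:,::-1],None,fx=1.5,fy=1.5)
for th in(.72,.65,.6,.55,.4):print(th,proj(d,W(p,[lidpt(.14,-.12,th),lidpt(.14,-.06,th)]),T)*1.5)
cv2.imwrite("pics/w7.png",im)
crop(viewer.read_camera("scene"),"pics/s7.png",150,100,170,180,3)
E
```

```text
time: 11.58
tool_pos: [0.5523, -0.144, 0.1201]
tcp_rot: [-2.891, -0.188, -1.089]
wrist_force: [-1.6, 0.7, -1.4]
width: -0.001
11.575 [ 0.55233087 -0.14396773  0.12013774] [-1.56441057  0.71966514 -1.41140898] [-0.559 -0.102  2.406  1.091  0.493 -0.021]
0.72 [[748.60135138 373.58834236]
 [474.41982915 375.01811835]]
0.65 [[734.99479924 409.682465  ]
 [470.79486918 411.48936198]]
0.6 [[724.70127908 432.5785381 ]
 [468.05801889 434.57128994]]
0.55 [[714.10296391 453.0270771 ]
 [465.24501964 455.14317714]]
0.4 [[681.7744275  500.07779785]
 [456.69411846 502.26904601]]
```

View pics/w7.png

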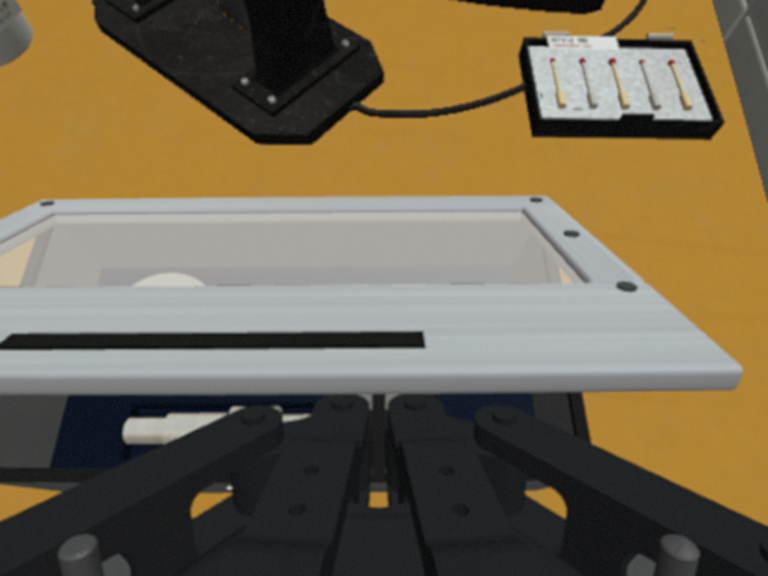

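View pics/s7.png

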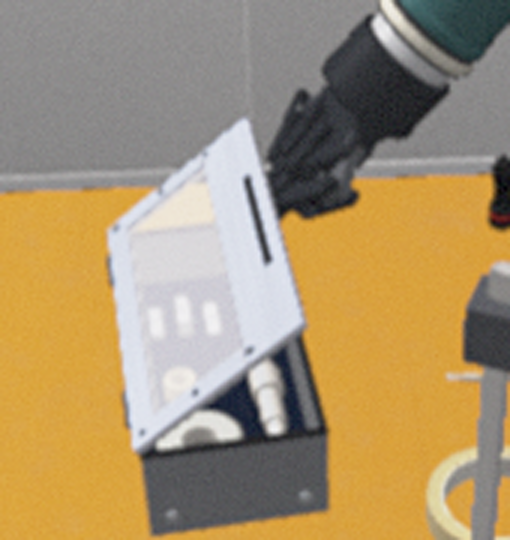

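```bash
python3 - <<'E'
from plan import *
from workcell import read_state,viewer
crop(viewer.read_camera("top"),"pics/t7.png",190,130,120,100,6)
E
```

```text
(no output)
```

View pics/t7.png

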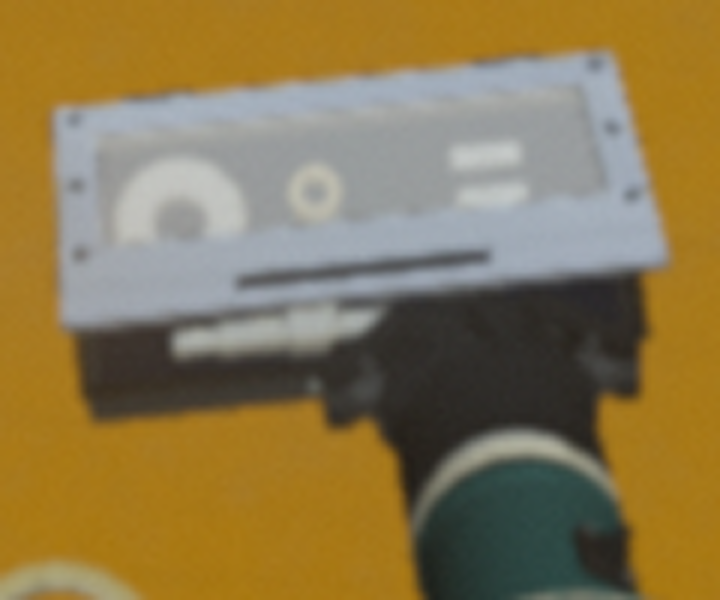

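```bash
python3 - <<'E'
from plan import *
from workcell import read_state,viewer
s=read_state();T=toolT(s);d=viewer.read_camera("wrist");t=viewer.read_camera("top");print(s["wrist_force"])
for f in(.3,.7,1.0,1.3,1.5,1.65):
    a=f-.08;P=W(p,[-.0485+.0081*np.cos(a),-.085+.093*np.sin(a),.06+.0926*np.cos(a)])
    print(f,(proj(d,P,T)*1.5).round(),((proj(t,P)-[190,130]+.5)*6-.5).round())
crop(d,"pics/w8.png",90,260,180,100,4)
E
```

```text
[-1.26347024  0.14805193 -1.54842132]
0.3 [[479. 375.]] [[530. 268.]]
0.7 [[347. 395.]] [[445. 287.]]
1.0 [[286. 415.]] [[394. 305.]]
1.3 [[259. 435.]] [[361. 325.]]
1.5 [[257. 447.]] [[350. 337.]]
1.65 [[262. 455.]] [[347. 346.]]
```

View pics/w8.png

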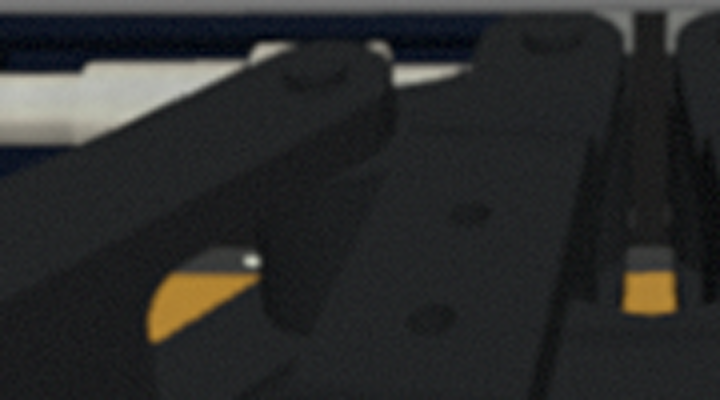

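```bash
cat > table.py <<'E'
from plan import *
from workcell import read_state
import sys
s=read_state();print(s["time"],s["tool_pos"],s["wrist_force"].round(2))
q=s["q"]
for a in sys.argv[1:]:
    th,y,c,g,b=map(float,a.split(","))
    P=tcp(th,y,c,g,.13,b,.0125);Rm=toolR(.13,b,np.pi/2);q,e=ik(P,Rm,q)
    print(a,*rel(s,P,Rm),"ik",round(e,4),q[2].round(2))
E
python3 table.py .68,-.038,.045,0,.85 .68,-.038,.04,0,.85 .66,-.038,.035,0,.85 .64,-.038,.03,0,.86 .60,-.038,.025,0,.87 .56,-.038,.022,0,.88 .52,-.038,.02,0,.89
```

```text
11.825 [ 0.55232505 -0.14411815  0.12015173] [-1.33  0.53 -2.25]
.68,-.038,.045,0,.85 [ 2.2 -0.3  0.9] [-0.0004  0.0005 -0.0002] ik 0.0 2.4
.68,-.038,.04,0,.85 [ 2.2 -0.3 -4.1] [-0.0004  0.0005 -0.0002] ik 0.0 2.41
.66,-.038,.035,0,.85 [-0.5 -0.3 -8.6] [-0.0004  0.0005 -0.0002] ik 0.0 2.41
.64,-.038,.03,0,.86 [ -3.6  -0.3 -13.2] [-0.0004 -0.0095 -0.0002] ik 0.0 2.41
.60,-.038,.025,0,.87 [ -9.2  -0.3 -17. ] [-0.0004 -0.0195 -0.0002] ik 0.0 2.42
.56,-.038,.022,0,.88 [-14.8  -0.3 -18.7] [-0.0004 -0.0295 -0.0002] ik 0.0 2.42
.52,-.038,.02,0,.89 [-20.2  -0.3 -19.1] [-0.0004 -0.0395 -0.0002] ik 0.0 2.43
```

```bash
python3 -m crank '0 0 -4 0 0 0 255;-0.5 0 -8 0 0 0 255;-2 0 -11 0 -0.005 0 255;-4 0 -14 0 -0.01 0 255;-6.5 0 -16 0 -0.015 0 255;-9 0 -17 0 -0.02 0 255;-12 0 -18 0 -0.025 0 255;-15 0 -19 0 -0.03 0 255;-15 0 -19 0 -0.03 0 255;-15 0 -19 0 -0.03 0 255'
python3 - <<'E'
from plan import *
from workcell import read_state,viewer
s=read_state();print(s["time"],s["tool_pos"],s["wrist_force"],s["q"].round(3))
d=viewer.read_camera("wrist");T=toolT(s)
cv2.imwrite("pics/w9.png",cv2.resize(d["pixels"][:,:,::-1],None,fx=1.5,fy=1.5))
for th in(.65,.6,.55,.5,.45):print(th,proj(d,W(p,[lidpt(.14,-.12,th)]),T)*1.5)
for f in(.7,1.0,1.3,1.5,1.65):
    a=f-.08;P=W(p,[-.0485+.0081*np.cos(a),-.085+.093*np.sin(a),.06+.0926*np.cos(a)])
    print(f,(proj(d,P,T)*1.5).round())
crop(viewer.read_camera("top"),"pics/t9.png",190,130,120,100,6)
E
```

```text
time: 13.08
tool_pos: [0.5286, -0.1471, 0.1245]
tcp_rot: [-2.909, -0.189, -1.046]
wrist_force: [-2.5, 0.7, -0.8]
width: 0.003
13.075 [ 0.52862334 -0.14713599  0.12448725] [-2.47957424  0.71608173 -0.78912156] [-0.588 -0.153  2.422  0.978  0.529  0.07 ]
0.65 [[696.17123235 322.44743275]]
0.6 [[687.62987711 344.72742127]]
0.55 [[678.83261983 364.97386283]]
0.5 [[669.8849306  383.17304134]]
0.45 [[660.88085081 399.34718804]]
0.7 [[350. 321.]]
1.0 [[294. 345.]]
1.3 [[268. 370.]]
1.5 [[266. 384.]]
1.65 [[270. 394.]]
```

View pics/w9.png

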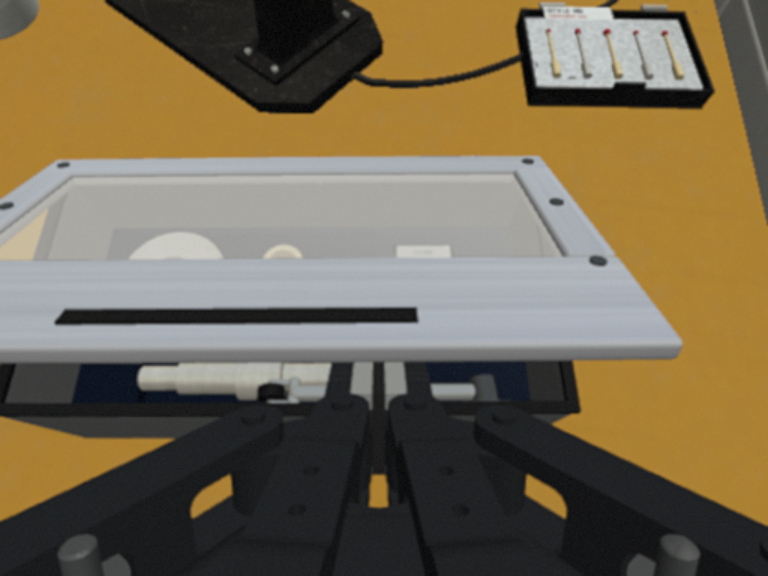

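View pics/t9.png

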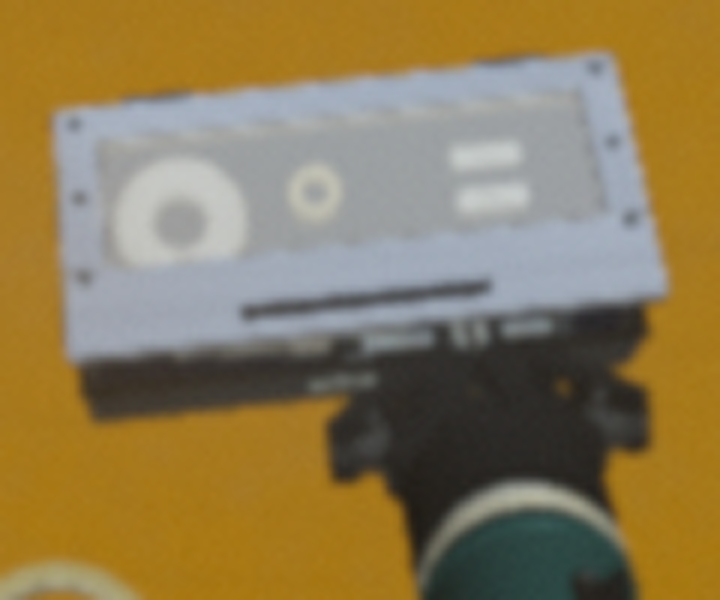

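The prop lies flat: its roller is seen at (270,392), where 1.65 rad predicts (270,394). The lid rests on the fingers at about 0.57 rad, with its bottom edge at row 358. Now I'll lower it.

```bash
python3 table.py .57,-.038,.024,0,.88 .5,-.038,.021,0,.89 .4,-.038,.016,0,.91 .3,-.038,.012,0,.93 .25,-.038,.012,0,.94 .2,-.038,.012,0,.95 .15,-.038,.012,0,.95 .1,-.038,.012,0,.95 .05,-.038,.012,0,.95 0,-.038,.012,0,.95 0,-.038,.012,.008,.95
```

```text
13.175 [ 0.52867164 -0.14712642  0.1245423 ] [-3.   -0.41 -1.46]
.57,-.038,.024,0,.88 [ 1.6 -0.2  1.9] [-0.0004  0.0005 -0.    ] ik 0.0 2.42
.5,-.038,.021,0,.89 [-7.8 -0.2  2.1] [-0.0004 -0.0095 -0.    ] ik 0.0 2.43
.4,-.038,.016,0,.91 [-20.8  -0.2   2.7] [-0.0004 -0.0295 -0.    ] ik 0.0 2.44
.3,-.038,.012,0,.93 [-33.   -0.2   5.5] [-0.0004 -0.0495 -0.    ] ik 0.0 2.45
.25,-.038,.012,0,.94 [-38.9  -0.2   9.4] [-0.0004 -0.0595 -0.    ] ik 0.0 2.45
.2,-.038,.012,0,.95 [-44.5  -0.2  13.5] [-0.0004 -0.0695 -0.    ] ik 0.0 2.45
.15,-.038,.012,0,.95 [-49.9  -0.2  18. ] [-0.0004 -0.0695 -0.    ] ik 0.0 2.46
.1,-.038,.012,0,.95 [-55.   -0.2  22.8] [-0.0004 -0.0695 -0.    ] ik 0.0 2.46
.05,-.038,.012,0,.95 [-59.8  -0.2  27.9] [-0.0004 -0.0695 -0.    ] ik 0.0 2.47
0,-.038,.012,0,.95 [-64.4  -0.2  33.2] [-0.0004 -0.0695 -0.    ] ik 0.0 2.47
0,-.038,.012,.008,.95 [-72.4  -0.2  32.6] [-0.0004 -0.0695 -0.    ] ik 0.0 2.48
```

```bash
python3 -m crank '-2 0 0 0 -0.003 0 255;-5 0 0 0 -0.006 0 255;-8 0 0.5 0 -0.01 0 255;-11 0 1 0 -0.015 0 255;-14 0 1.5 0 -0.02 0 255;-17 0 2 0 -0.025 0 255;-20 0 2.5 0 -0.03 0 255;-23 0 3 0 -0.035 0 255;-26 0 3.5 0 -0.04 0 255;-29 0 4 0 -0.045 0 255;-33 0 5 0 -0.05 0 255;-33 0 5 0 -0.05 0 255;-33 0 5 0 -0.05 0 255'
python3 - <<'E'
from plan import *
from workcell import read_state,viewer
s=read_state();print(s["time"],s["tool_pos"],s["wrist_force"],s["q"].round(3))
d=viewer.read_camera("wrist");T=toolT(s)
cv2.imwrite("pics/w10.png",cv2.resize(d["pixels"][:,:,::-1],None,fx=1.5,fy=1.5))
for th in(.4,.35,.3,.25,.2):print(th,proj(d,W(p,[lidpt(.14,-.12,th)]),T)*1.5)
E
python3 table.py .3,-.038,.012,0,.93 .25,-.038,.012,0,.94 .2,-.038,.012,0,.95 .15,-.038,.012,0,.95 .1,-.038,.012,0,.95 .05,-.038,.012,0,.95 0,-.038,.012,0,.95 0,-.038,.012,.008,.95
```

```text
time: 14.8
tool_pos: [0.5065, -0.1501, 0.0995]
tcp_rot: [-2.937, -0.191, -0.974]
wrist_force: [-2.4, -1.1, -1.3]
width: -0.001
14.8 [ 0.50646831 -0.15005207  0.09953565] [-2.38327969 -1.11963716 -1.30607642] [-0.604 -0.14   2.445  0.93   0.523  0.084]
0.4 [[682.09184285 316.83446569]]
0.35 [[670.76644934 332.93383705]]
0.3 [[659.77778073 346.85460411]]
0.25 [[649.17079639 358.7349404 ]]
0.2 [[638.9769593  368.71881351]]
14.85 [ 0.50649361 -0.15003572  0.09957245] [-1.97 -0.74 -1.77]
.3,-.038,.012,0,.93 [ 0.2 -0.2  0.5] [-0.0003  0.0007  0.0001] ik 0.0 2.45
.25,-.038,.012,0,.94 [-5.5 -0.2  4.6] [-0.0003 -0.0093  0.0001] ik 0.0 2.45
.2,-.038,.012,0,.95 [-10.9  -0.2   9. ] [-0.0003 -0.0193  0.0001] ik 0.0 2.45
.15,-.038,.012,0,.95 [-16.   -0.2  13.8] [-0.0003 -0.0193  0.0001] ik 0.0 2.46
.1,-.038,.012,0,.95 [-20.9  -0.2  18.9] [-0.0003 -0.0193  0.0001] ik 0.0 2.46
.05,-.038,.012,0,.95 [-25.5  -0.2  24.2] [-0.0003 -0.0193  0.0001] ik 0.0 2.47
0,-.038,.012,0,.95 [-29.8  -0.2  29.7] [-0.0003 -0.0193  0.0001] ik 0.0 2.47
0,-.038,.012,.008,.95 [-37.8  -0.2  29.5] [-0.0003 -0.0193  0.0001] ik 0.0 2.48
```

View pics/w10.png

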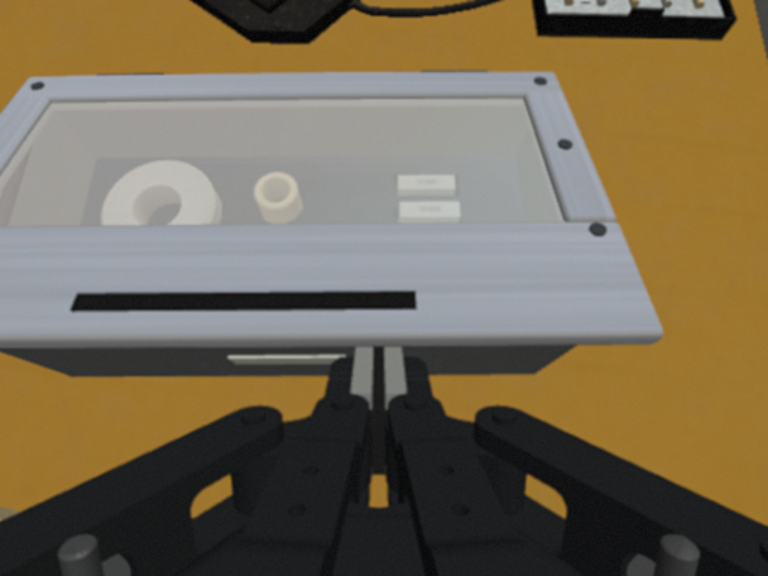

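```bash
python3 -m crank '-2.5 0 2 0 -0.004 0 255;-5 0 4 0 -0.009 0 255;-8 0 6 0 -0.014 0 255;-10.5 0 8.5 0 -0.019 0 255;-13 0 11 0 -0.019 0 255;-16 0 13.5 0 -0.019 0 255;-18.5 0 16 0 -0.019 0 255;-21 0 18.5 0 -0.019 0 255;-23.5 0 21 0 -0.019 0 255;-25.5 0 24 0 -0.019 0 255;-27.5 0 27 0 -0.019 0 255;-30 0 29 0 -0.019 0 255;-32 0 29 0 -0.019 0 255;-35 0 29 0 -0.019 0 255;-38 0 29 0 -0.019 0 255;-38 0 29 0 -0.019 0 255;-38 0 29 0 -0.019 0 255'
python3 - <<'E'
from plan import *
from workcell import read_state,viewer
s=read_state();print(s["time"],s["tool_pos"],s["wrist_force"],s["q"].round(3))
d=viewer.read_camera("wrist");T=toolT(s)
cv2.imwrite("pics/w11.png",cv2.resize(d["pixels"][:,:,::-1],None,fx=1.5,fy=1.5))
for th in(.1,.05,.0):print(th,proj(d,W(p,[lidpt(.14,-.12,th)]),T)*1.5)
crop(viewer.read_camera("scene"),"pics/s11.png",150,100,170,180,3)
E
python3 table.py 0,-.038,.012,.008,.95 0,-.038,-.02,.008,.95 0,-.038,-.07,.008,.95
```

```text
time: 16.98
tool_pos: [0.4937, -0.1518, 0.0539]
tcp_rot: [-2.947, -0.192, -0.947]
wrist_force: [-0.1, -1.1, 0.5]
width: -0.001
16.975 [ 0.49368363 -0.15183296  0.05387041] [-0.08239608 -1.11114108  0.48808095] [-0.619 -0.06   2.481  1.072  0.469 -0.099]
0.1 [[691.71976905 303.38609952]]
0.05 [[676.92580198 313.33826179]]
0.0 [[663.16697687 321.21722949]]
17.075 [ 0.49377149 -0.15184619  0.05391679] [-0.89 -0.49 -0.28]
0,-.038,.012,.008,.95 [-0.2 -0.4  0.6] [-0.0001 -0.0009  0.    ] ik 0.0 2.48
0,-.038,-.02,.008,.95 [ -0.2  -0.3 -31.4] [-0.0001 -0.0009  0.    ] ik 0.0 2.5
0,-.038,-.07,.008,.95 [ -0.1  -0.3 -81.4] [-0.0001 -0.0009  0.    ] ik 0.0 2.5
```

View pics/w11.png

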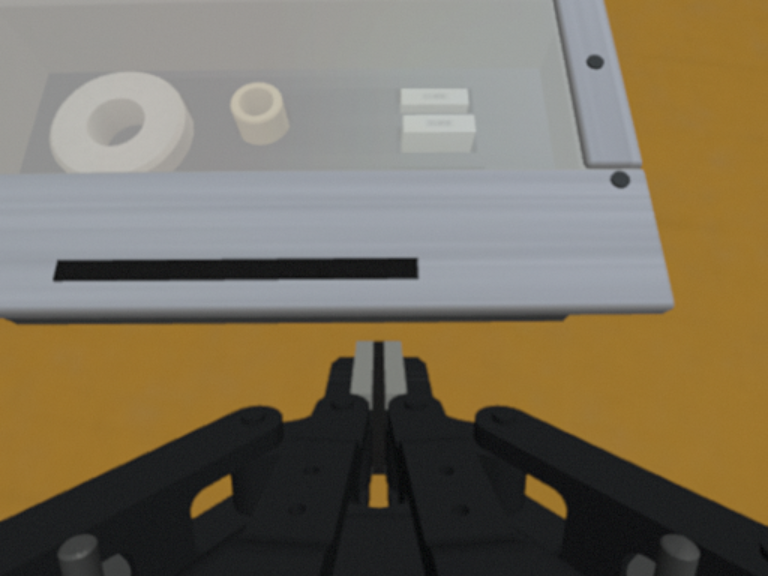

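View pics/s11.png

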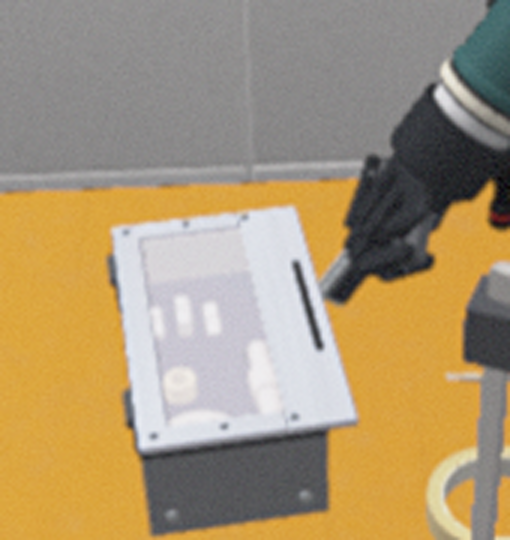

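```bash
python3 -m crank '0 0 -15 0 0 0 255;0 0 -30 0 0 0 255;0 0 -50 0 0 0 255;0 0 -75 0 0 0 255;0 0 -95 0 0 0 255;0 0 -95 0 0 0 255;0 0 -95 0 0 0 255;0 0 -95 0 0 0 255'
python3 - <<'E'
from plan import *
from workcell import read_state,viewer
s=read_state();print(s["time"],s["tool_pos"],s["wrist_force"],s["q"].round(3))
d=viewer.read_camera("wrist");T=toolT(s)
im=cv2.resize(d["pixels"][:,:,::-1],None,fx=1.5,fy=1.5)
def dr(dd,im,x0,y0,sc,T=None):
  for th,col in((0,(0,0,255)),(.05,(0,255,0))):
    pts=W(p,[lidpt(.14,-.12,th),lidpt(.14,.12,th),lidpt(.14,.12,th,.007),lidpt(.14,-.12,th,.007)])
    u=(proj(dd,pts,T)-[x0,y0]+.5)*sc-.5
    cv2.polylines(im,[u.astype(np.int32)],True,col,1)
dr(d,im,0,0,1.5,T);cv2.imwrite("pics/w12.png",im)
d=viewer.read_camera("scene");im=crop(d,"pics/s12.png",180,150,110,120,5);dr(d,im,180,150,5);cv2.imwrite("pics/s12.png",im)
d=viewer.read_camera("top");im=crop(d,"pics/t12.png",190,130,120,90,6);dr(d,im,190,130,6);cv2.imwrite("pics/t12.png",im)
E
```

```text
time: 18.08
tool_pos: [0.4386, -0.1584, 0.13]
tcp_rot: [-2.947, -0.192, -0.944]
wrist_force: [-0.1, 0.6, -0.5]
width: 0.002
18.075 [ 0.43862961 -0.15839917  0.12999783] [-0.07618797  0.57358307 -0.51218093] [-0.743 -0.325  2.503  0.775  0.692  0.154]
```

View pics/w12.png

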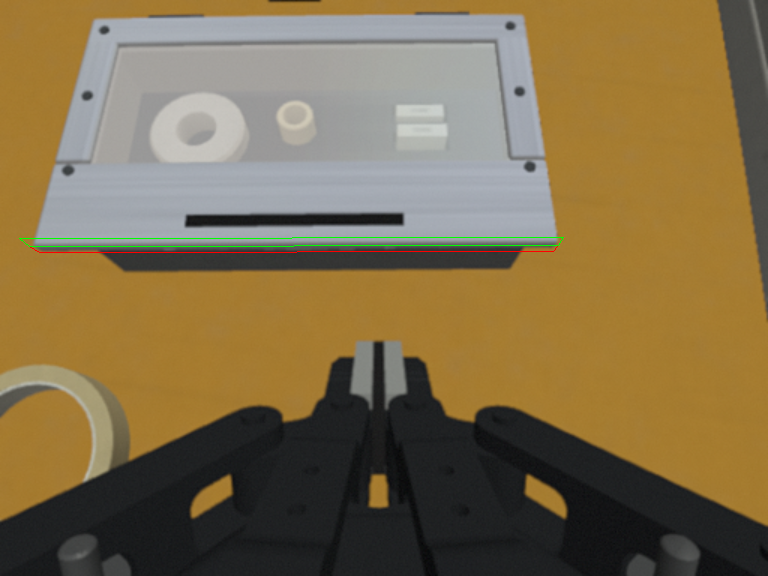

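View pics/s12.png

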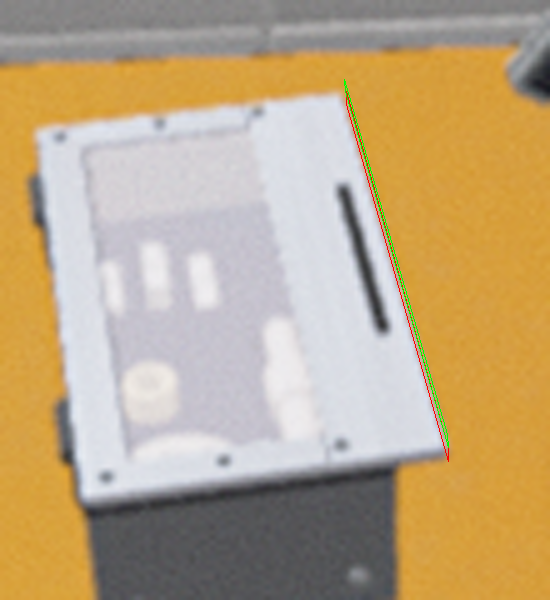

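View pics/t12.png

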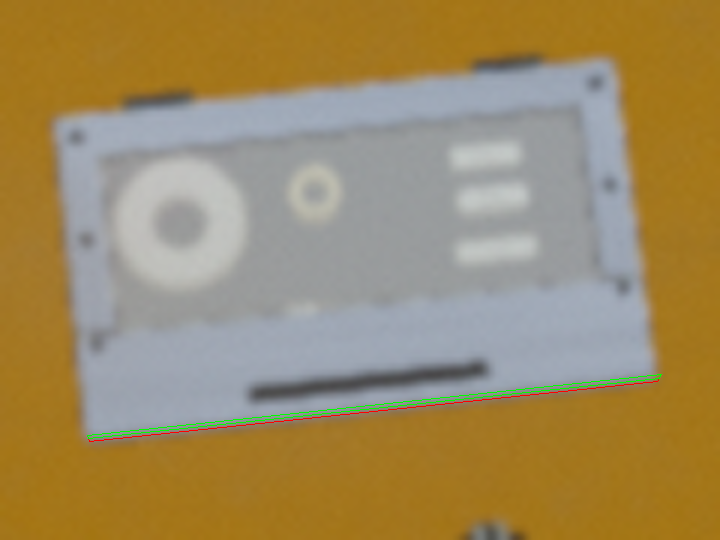

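```bash
python3 - <<'E'
from plan import *
from workcell import read_state,viewer
from scipy.optimize import least_squares
s=read_state();d=viewer.read_camera("wrist");T=toolT(s);im=d["pixels"][:,:,::-1]
cv2.imwrite("pics/w13.png",cv2.resize(im[120:190,0:390],None,fx=2,fy=4,interpolation=cv2.INTER_CUBIC))
obs=np.array([[97,18],[522,14],[556,244],[36,246],[126,270],[510,268]])/1.5
f=lambda v:(proj(d,W(v,[lidpt(0,.12,v[3],.007),lidpt(0,-.12,v[3],.007),lidpt(.14,-.12,v[3]),lidpt(.14,.12,v[3]),[-.06,.12,0],[-.06,-.12,0]])+[0,0,v[4]],T)-obs).ravel()
r=least_squares(f,[*p[:3],0,0]);print(r.x.round(4),p.round(4),f(r.x).round(1))
E
```

```text
[ 0.5802 -0.1022  0.1347  0.0389 -0.0019] [ 0.5779 -0.1021  0.131   0.718 ] [-0.9 -0.1  0.8  0.3 -0.  -0.6  0.6 -0.2  0.1  0.4 -0.8  0.6]
```

View pics/w13.png

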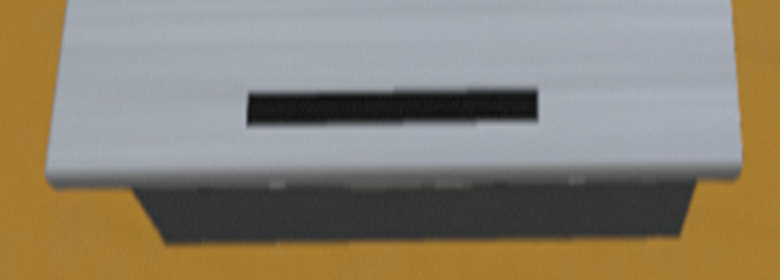

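```bash
python3 - <<'E'
from plan import *
from workcell import read_state
s=read_state();q=s["q"]
for z in(.16,.12,.095):
    P=W(p,[-.062,-.038,z])[0];Rm=toolR(.13,np.pi/2-.001,np.pi/2);q,e=ik(P,Rm,q);print(P,rel(s,P,Rm),q.round(2),e)
E
```

```text
[ 0.52135202 -0.14785944  0.16      ] (array([85.1,  0.1, 24.3]), array([-1.400e-03, -6.196e-01,  1.000e-04])) [-0.32  0.07  1.97  0.    1.11  1.12] 1.942890293094024e-15
[ 0.52135202 -0.14785944  0.12      ] (array([61.8,  0.1, 56.9]), array([-1.400e-03, -6.196e-01,  1.000e-04])) [-0.32  0.11  2.    0.    1.03  1.12] 4.569074568308364e-11
[ 0.52135202 -0.14785944  0.095     ] (array([47.3,  0.2, 77.2]), array([-1.400e-03, -6.196e-01,  1.000e-04])) [-0.32  0.14  2.02  0.    0.98  1.12] 6.115690453013464e-14
```

```bash
python3 -m crank '20 0 4 0 -0.13 0 255;43 0 12 0 -0.28 0 255;65 0 18 0 -0.43 0 255;85 0 24 0 -0.62 0 255;85 0 24 0 -0.62 0 255;85 0 24 0 -0.62 0 255;62 0 57 0 -0.62 0 255;48 0 77 0 -0.62 0 255;47.5 0 77 0 -0.62 0 255;47.5 0 77 0 -0.62 0 255;47.5 0 77 0 -0.62 0 255;47.5 0 77 0 -0.62 0 255'
python3 -c "
from workcell import read_state
s=read_state();print(s['time'],s['tool_pos'],s['wrist_force'])"
```

```text
time: 19.77
tool_pos: [0.5223, -0.1485, 0.0974]
tcp_rot: [3.134, 0.204, 0.006]
wrist_force: [0.1, -0.3, -0.4]
width: -0.002
19.775 [ 0.52234738 -0.14847806  0.09743275] [ 0.1004468  -0.32470966 -0.4478099 ]
```

Next I'll lower 1 mm per row from z≈0.096. Contact is due at 0.082 if the lid is shut, or about 0.087 if it stands at 0.04 rad.

```bash
python3 -m crank '0 0 2 0 0 0 255;0 0 4 0 0 0 255;0 0 6 0 0 0 255;0 0 6 0 0 0 255;0 0 6 0 0 0 255'; python3 -m crank '0 0 1 0 0 0 255;0 0 2 0 0 0 255;0 0 2 0 0 0 255;0 0 2 0 0 0 255';  python3 -m crank '0 0 1 0 0 0 255;0 0 2 0 0 0 255;0 0 2 0 0 0 255;0 0 2 0 0 0 255'; python3 -m crank '0 0 1 0 0 0 255;0 0 1 0 0 0 255;0 0 1 0 0 0 255'
```

```text
time: 20.4
tool_pos: [0.5215, -0.1481, 0.0899]
tcp_rot: [-3.135, -0.204, -0.002]
wrist_force: [-0.4, -0.0, 0.3]
width: -0.003
time: 20.9
tool_pos: [0.5216, -0.1481, 0.0881]
tcp_rot: [-3.135, -0.204, -0.002]
wrist_force: [0.2, -0.4, -0.0]
width: 0.001
time: 21.4
tool_pos: [0.5216, -0.1481, 0.086]
tcp_rot: [-3.135, -0.204, -0.002]
wrist_force: [-0.3, 0.3, 0.4]
width: -0.004
time: 21.78
tool_pos: [0.5216, -0.1481, 0.085]
tcp_rot: [-3.135, -0.204, -0.002]
wrist_force: [-0.3, -0.5, 0.2]
width: 0.001
```

```bash
python3 -m crank '0 0 0.5 0 0 0 255;0 0 1 0 0 0 255;0 0 1 0 0 0 255;0 0 1 0 0 0 255'; python3 -m crank '0 0 0.5 0 0 0 255;0 0 1 0 0 0 255;0 0 1 0 0 0 255;0 0 1 0 0 0 255'; python3 -m crank '0 0 0.5 0 0 0 255;0 0 1 0 0 0 255;0 0 1 0 0 0 255;0 0 1 0 0 0 255'
```

```text
time: 22.28
tool_pos: [0.5216, -0.1481, 0.084]
tcp_rot: [-3.135, -0.204, -0.002]
wrist_force: [1.0, -0.2, 0.7]
width: 0.002
time: 22.78
tool_pos: [0.5216, -0.1481, 0.0831]
tcp_rot: [-3.135, -0.204, -0.002]
wrist_force: [-0.1, 0.1, 0.1]
width: -0.0
time: 23.28
tool_pos: [0.5216, -0.1481, 0.0821]
tcp_rot: [-3.135, -0.204, -0.002]
wrist_force: [-0.5, -0.7, 0.6]
width: 0.002
```

There was no contact down to z = 0.082, so the lid is fully shut. Next I'll lift clear and hand in.

```bash
python3 -m crank '0 0 -10 0 0 0 255;0 0 -40 0 0 0 255;0 0 -80 0 0 0 255;0 0 -120 0 0 0 255;0 0 -120 0 0 0 255;0 0 -120 0 0 0 255;0 0 -120 0 0 0 255'
python3 - <<'E'
from h import *
from workcell import viewer
cv2.imwrite("pics/s14.png",viewer.read_camera("scene")["pixels"][:,:,::-1])
cv2.imwrite("pics/t14.png",viewer.read_camera("top")["pixels"][:,:,::-1])
E
```

```text
time: 24.15
tool_pos: [0.5203, -0.1478, 0.2006]
tcp_rot: [-3.134, -0.204, 0.002]
wrist_force: [-0.1, -1.3, -1.1]
width: -0.002
```

View pics/s14.png

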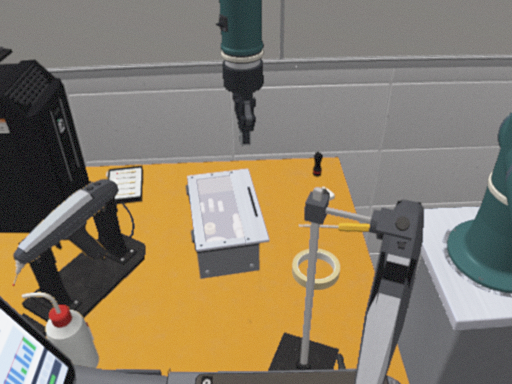

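View pics/t14.png

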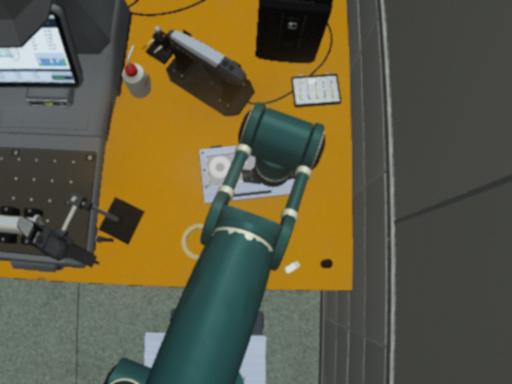

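The lid is shut. The tape (scene 316,267), stamp (318,163) and eraser (top 292,267) stand where they were, and the gripper is clear of everything.

```bash
python3 -c "
from workcell import job
print(job.finish_job())"
```

```text
the job is handed in; nothing more can be done
None
```

The case is shut and the job was handed in at about 24 s of the 48 s allowed; no verdict was reported.

- **What I did:** With the closed fingers under the front edge, I pushed the prop left. The lid settled on the fingers at about 0.68 rad. I held it at about 0.57 rad while checking the prop, then lowered it at roughly 0.25 rad/s and backed the fingers out.
- **Prop:** The wrist picture showed it flat, with its roller about 2 px from where 1.65 rad predicts.
- **Loose things:** The tape, stamp and eraser are at the same pixels as at the start. The masters seen through the window look undisturbed.
- **Check that disagreed:** A fit to one wrist picture gave the shut lid as 0.04 rad, over the 0.025 limit. I checked by lowering the fingertips over the lid's front edge. They met nothing down to z = 0.082 m, the height of a fully shut lid, so I took the fit to be picture error.

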